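# Clamp a glass coaster on the curing bed and key in the cure

## Robot

A 6-joint arm with a two-finger parallel gripper is mounted at the origin on the work surface. World frame = base frame: x ahead of the robot, y to its left, z up, the work surface at z = 0. Lengths are in mm, angles in rad, forces in N, time in s.
With the tool pointing down it reaches from about 400 to 825 mm from the base axis. Payload 7 kg.
Tool frame: the origin (TCP) lies at the very end of the fingers, on their centre line; the grasp point (between the pads) lies 19 mm behind it (tcp_to_grasp is the distance from the TCP to the grasp point, in mm); z points along the fingers, y is the line along which they close (so a half turn about z gives the same grasp; the last joint's range is limited). The gripper opens to 88 mm and grips with 3 to 60 N. Pads are 19 mm wide; open, the fingers measure 130 mm over their backs; the gripper's body (78 mm by 193 mm) begins 47 mm behind the grasp point.
Start: joints at [-0.834, 0.359, 0.012, 0, -1.224, -0.288], TCP at [292.844, -608.143, 226.561] pointing down, gripper open.
Joint ranges: [-3.07, 3.07], [-1.43, 2.12], [-1.02, 1.25], [-3.03, 1.67], [-3.05, -0], [-3.03, 3.03]. Speed limits (rad/s): [2.39, 2.39, 3.01, 3.14, 3.14, 3.14].

## Interface

Orientations are given as a unit quaternion [w, x, y, z].
In Python, from station import observe, snapshot, job_done, recognise, outline_of, tip_of, tcp_to_grasp gives the robot as it stands.
- The arm moves only by the shell command python3 -m handwheel 'ROWS'. ROWS is JSON, a list that holds one entry, the list of rows, each a list of 5 numbers: the shift along the tool's x, y, z in m, then the turn about the tool's z in degrees, then the finger opening in m, from 0 to 0.0876. In form: [[[x, y, z, spin, gripper], ...]]. A call has 1 to 5 rows; each row is the pose to reach, as a shift and turn from the pose commanded when the call began, along the tool's axes at that moment; what a row does not reach only later rows make up. A row lasts 1/12 s, in which the tool goes at most 41.7 mm and 7.16 degrees, less where a joint would pass 70% of its speed; a pose out of reach is approached as far as the arm can. A call with a gripper value outside its range is refused whole. The fingers move at their own pace and stop on an object; the grip force is fixed at half the most. Time passes only in rows, so rows that repeat a pose let the fingers close. It gives the time, the measured TCP pose, the force, the opening and the grip force at its end, in the units of the state.
- observe(): the state, without advancing time (a new reading comes with each control period).
- snapshot(name): name is "scene" or "top"; returns a dict with "frame" (400x640x3 uint8, red, green, blue), "depth" (400x640 float32, mm along the optical axis (not along the pixel's ray), 0 where there is no reading), "fov_y" (degrees; the focal length in pixels is half the picture's height over the tangent of half this angle, whatever the lens; pixels are square), "cx", "cy" (the principal point, pixels), "R" (3x3) and "t" (3): a world point X has camera coordinates R X + t. Camera axes: x right, y down, z forward; pixel columns grow to the right and rows downward; lengths in mm; the calibration is good to about 2 mm. A picture is of the moment at which its call begins.
- job_done(): hands the job in; it is judged then, once.
Trained networks look in a picture, given as the dict that the camera call returned (one of the last four; its "shot" number tells which), for a name from the list of things; names that differ only in an ending like _2 or _b are one class to them, and where a whole thing is asked for, a point or a joint stands for the part that bears it (a point fixed in the world has none). Each returns a list of dicts, best first, with "confidence" (0 to 1); they miss things now and then, are a little off and sometimes report something else, mostly with a low value. They report only what shows in the picture. A call takes as long as a camera call. They do not tell look-alikes from the thing itself.
- recognise(label, picture): "centre" ([x, y, z] in mm, in the coordinates of the camera as it stood for that picture, good to about 4 mm: the middle of the surface that is visible of it).
- outline_of(label, picture): "pixels" (400x640 bool, what is visible of it).
- tip_of(label, picture): "centre" ([x, y, z] in mm, in the coordinates of the camera as it stood for that picture, good to about 4 mm: a listed point, or the origin of a listed thing).
The state is a dict: "time_s": time; "joint_positions": joint angles; "joint_vel": joint speeds; "effort": joint torques, N m; "tcp_pos": TCP position; "ee_rot": TCP orientation; "ft_force": force on the tool from outside, world axes, zero at the start; "ft_torque": the same for the moment, N m; "finger_gap": finger opening in mm; "grasp_force": force on a finger pad.
Only numpy, scipy, OpenCV 4.12 (cv2) and the standard library are available. Lean on these libraries where they do the work, as an engineer would, in place of code of your own. Each camera call takes 0.05 s, during which the arm holds its last target. There are 200 camera calls.

## Task

Push the teal glass coaster along the curing bed, without lifting it, under the sprung roller arm until it sits fully home against the end stops with the roller bearing down on it. Only then start the cure on the control box: press the yellow key, then blue, then red, then green, one at a time, each fully down and let up again before the next. Do not press the white or black key, and leave everything else on the table where it is.

Things in the scene. Friction and masses are not known exactly. Their poses are not given: they have to be found in the camera images.
- coaster_center (a point): centre of the round teal glass coaster with a petal motif, to be pushed: 76 mm across, 12 thick, about 0.17 kg, polished and slippery (friction about 0.25). It starts lying flat on the curing bed between the wide rails at the bed's open end; this point is half-way up its thickness
- bed_home (a point): where the coaster's centre is when it is home against the two end stops (steel blocks left and right of the middle, 10 mm high, touching the coaster's leading edge; in this frame their faces are at x = +35 mm). x is the push direction along the bed, z up. The bed's flat top is 6 mm below this point
- bed: curing bed, white housing with aluminium top, fixed; place and yaw vary. Origin on the table right under bed_home, same axes (mm): reaches x = -240 to +145, 160 wide, flat top at z = 40. Blue guide rails 8 high: inner faces 120 apart from x = -240 to -120, narrowing to 80 at x = -45, then 80 up to the stops. The rails centre a coaster pushed from behind
- hold_arm (a joint): hinge angle of the orange sprung hold-down arm, rad: 0 = down at rest without coaster, grows as it lifts; about 0.055 when its roller rides on the coaster. The arm reaches back along the bed from a hinge at x = +110 (frame of bed_home), 30 above the bed; nothing of arm or hinge bracket stands higher than 45 above the bed
- roller: free-turning black rubber roller at the arm's end, radius 14, 34 long across the bed; origin on its axis, above x = 0 of bed_home. Without the coaster its underside is 6 mm above the bed: the pushed coaster's leading edge meets it about 50 mm short of home and itself lifts the arm, which presses down with 4 to 5 N (push up to about 10 N)
- key_yellow_top (a point): centre of the top of the round yellow key (28 mm across, in an aluminium collar 44 across whose rim is 10 mm below the key's top), 67 mm above the table when up. Six keys in 3 rows of 2, 60 to 64 mm apart, on a fixed dark grey control box 220 x 150 x 45 mm high; place, yaw and which colour sits where vary
- key_yellow (a joint): how far the yellow key is pressed, m: 0 up, 0.006 fully down; spring, 1.5 N to start and 5 N at full travel, comes back up by itself
- key_blue_top (a point): centre of the top of the round blue key (28 mm across, in an aluminium collar 44 across whose rim is 10 mm below the key's top), 67 mm above the table when up. Six keys in 3 rows of 2, 60 to 64 mm apart, on a fixed dark grey control box 220 x 150 x 45 mm high; place, yaw and which colour sits where vary
- key_blue (a joint): how far the blue key is pressed, m: 0 up, 0.006 fully down; spring, 1.5 N to start and 5 N at full travel, comes back up by itself
- key_red_top (a point): centre of the top of the round red key (28 mm across, in an aluminium collar 44 across whose rim is 10 mm below the key's top), 67 mm above the table when up. Six keys in 3 rows of 2, 60 to 64 mm apart, on a fixed dark grey control box 220 x 150 x 45 mm high; place, yaw and which colour sits where vary
- key_red (a joint): how far the red key is pressed, m: 0 up, 0.006 fully down; spring, 1.5 N to start and 5 N at full travel, comes back up by itself
- key_green_top (a point): centre of the top of the round green key (28 mm across, in an aluminium collar 44 across whose rim is 10 mm below the key's top), 67 mm above the table when up. Six keys in 3 rows of 2, 60 to 64 mm apart, on a fixed dark grey control box 220 x 150 x 45 mm high; place, yaw and which colour sits where vary
- key_green (a joint): how far the green key is pressed, m: 0 up, 0.006 fully down; spring, 1.5 N to start and 5 N at full travel, comes back up by itself
- key_white_top (a point): centre of the top of the round white key (28 mm across, in an aluminium collar 44 across whose rim is 10 mm below the key's top), 67 mm above the table when up. Six keys in 3 rows of 2, 60 to 64 mm apart, on a fixed dark grey control box 220 x 150 x 45 mm high; place, yaw and which colour sits where vary
- key_white (a joint): how far the white key is pressed, m: 0 up, 0.006 fully down; spring, 1.5 N to start and 5 N at full travel, comes back up by itself
- key_black_top (a point): centre of the top of the round black key (28 mm across, in an aluminium collar 44 across whose rim is 10 mm below the key's top), 67 mm above the table when up. Six keys in 3 rows of 2, 60 to 64 mm apart, on a fixed dark grey control box 220 x 150 x 45 mm high; place, yaw and which colour sits where vary
- key_black (a joint): how far the black key is pressed, m: 0 up, 0.006 fully down; spring, 1.5 N to start and 5 N at full travel, comes back up by itself
- frit_jar: bystander, loose, to be left alone: jar of red glass grains, black cap, 76 mm across, 100 high (mm); origin at its underside
- glue_bottle: bystander, loose, to be left alone: pink bottle, red cap, 44 mm across, 130 high (mm); origin at its underside
- cup: bystander, loose, to be left alone: white travel cup with teal lid, 88 mm across, 122 high (mm); origin at its underside
- card_box: bystander, loose, to be left alone: paper-white box 90 x 60 x 30 (mm); origin at its underside
- cutter: bystander, loose, to be left alone: screwdriver-shaped hand tool lying between the bed and the control box (mm); origin at its underside
- spare_glass: bystander, loose, to be left alone: navy glass block 50 x 60 x 12 on the green mat (mm); origin at its underside
- brush: bystander, loose, to be left alone: brush lying on the green mat (mm); origin at its underside
Not all that is in view belongs to the job. There is more than one size of the part that bears coaster_center; the job needs the smallest.

How it is judged (in metres and radians):
On the way, in this order (a step that is already met when the one before it is completed fails the run):
1. the coaster is home against the stops with the roller bearing on it (x of coaster_center in the frame of bed_home above -0.004 m and y of coaster_center in the frame of bed_home between -0.006 and 0.006 m and z of coaster_center in the frame of bed_home between -0.003 and 0.003 m and value of joint hold_arm above 0.035 rad and contact force between roller and coaster_c0 above 1 N), for 0.2 s.
2. the yellow key is pressed fully down, the others up (value of joint key_yellow above 0.0045 m and value of joint each of key_blue, key_red, key_green, key_white, key_black below 0.002 m and x of coaster_center in the frame of bed_home above -0.004 m and y of coaster_center in the frame of bed_home between -0.006 and 0.006 m and z of coaster_center in the frame of bed_home between -0.003 and 0.003 m and value of joint hold_arm above 0.035 rad), for 0.05 s.
3. then the blue key (value of joint key_blue above 0.0045 m and value of joint each of key_yellow, key_red, key_green, key_white, key_black below 0.002 m and x of coaster_center in the frame of bed_home above -0.004 m and y of coaster_center in the frame of bed_home between -0.006 and 0.006 m and z of coaster_center in the frame of bed_home between -0.003 and 0.003 m and value of joint hold_arm above 0.035 rad), for 0.05 s.
4. then the red key (value of joint key_red above 0.0045 m and value of joint each of key_yellow, key_blue, key_green, key_white, key_black below 0.002 m and x of coaster_center in the frame of bed_home above -0.004 m and y of coaster_center in the frame of bed_home between -0.006 and 0.006 m and z of coaster_center in the frame of bed_home between -0.003 and 0.003 m and value of joint hold_arm above 0.035 rad), for 0.05 s.
5. then the green key (value of joint key_green above 0.0045 m and value of joint each of key_yellow, key_blue, key_red, key_white, key_black below 0.002 m and x of coaster_center in the frame of bed_home above -0.004 m and y of coaster_center in the frame of bed_home between -0.006 and 0.006 m and z of coaster_center in the frame of bed_home between -0.003 and 0.003 m and value of joint hold_arm above 0.035 rad), for 0.05 s.
At the end, for the whole second after the job is handed in: The coaster lies flat on the bed within 4 mm of the end stops and 6 mm of the bed's centre line, the hold-down arm raised by it (over 0.035 rad) and its roller pressing on it with over 1 N, and all six keys are up again (within 1.5 mm) (all of step 1 and value of joint each of key_yellow, key_blue, key_red, key_green, key_white, key_black below 0.0015 m and linear speed of roller below 0.02 m/s); the robot touches nothing.
It fails at once if a key is pressed while the coaster is not home under the roller (value of joint any of key_yellow, key_blue, key_red, key_green, key_white, key_black above 0.003 m and not (x of coaster_center in the frame of bed_home above -0.004 m and y of coaster_center in the frame of bed_home between -0.006 and 0.006 m and z of coaster_center in the frame of bed_home between -0.003 and 0.003 m and value of joint hold_arm above 0.035 rad)).
It fails at once if the white or the black key is pressed (value of joint any of key_white, key_black above 0.003 m).
It fails at once if two keys are down together (value of joint each of key_yellow, key_blue above 0.003 m or value of joint each of key_yellow, key_red above 0.003 m or value of joint each of key_yellow, key_green above 0.003 m or value of joint each of key_blue, key_red above 0.003 m or value of joint each of key_blue, key_green above 0.003 m or value of joint each of key_red, key_green above 0.003 m).
It fails at once if the coaster is lifted off the bed (by more than 25 mm) (z of coaster_center in the frame of bed_home above 0.025 m).
It fails at once if a bystander is shifted by more than 30 mm (distance of any of frit_jar, glue_bottle, cup, card_box, cutter, spare_glass, brush from where it was at the start of the episode above 0.03 m).
It also fails if it takes over 58 s, if anything falls off the work surface, if the arm or the gripper's body presses on something with over 40 N, if the wrist force passes 120 N, or if a joint passes its speed limit or range.

## Working session

There is one attempt and no reset: what is moved stays moved. The work goes in short steps, Python scripts to look and compute and a shell command to move; the robot and the scene stay as the last step left them, time stands still between calls to the robot, and variables do not carry over. Pictures are saved under pics/ and viewed, at most 10 in all, crops included, and the job is handed in when it is done.

```bash
mkdir -p pics; cat > h.py <<'E'
import numpy as np, cv2
from station import *
def w(p,s): return np.array(s["R"]).T@(np.array(p)-np.array(s["t"]))
def save(s,n): cv2.imwrite("pics/"+n,np.ascontiguousarray(s["frame"][:,:,::-1]))
def px(P,s):
    c=np.array(s["R"])@np.array(P)+np.array(s["t"]); f=200/np.tan(np.radians(s["fov_y"])/2)
    return (f*c[:2]/c[2]+[s["cx"],s["cy"]]).round(0)
E
python3 - <<'E'
from h import *
np.set_printoptions(precision=1,suppress=True)
S={n:snapshot(n) for n in("top","scene")}
for n,s in S.items():
    save(s,n+"0.png"); print(n,-np.array(s["R"]).T@s["t"])
    for l in["coaster_center","bed_home","roller"]+["key_%s_top"%c for c in"yellow blue red green white black".split()]+"frit_jar glue_bottle cup card_box cutter spare_glass brush".split():
        for d in tip_of(l,s)[:3]:
            P=w(d["centre"],s);print(l,P,px(P,s),round(d["confidence"],2))
print(observe())
E
python3 -c "
import cv2,numpy as np" 
```

```text
top [ 418.7  127.3 1367.7]
coaster_center [510.8  83.5  46.4] [336. 216.] 0.91
coaster_center [354.3   2.5   6.8] [361. 269.] 0.81
coaster_center [336.9 162.5  10.7] [308. 274.] 0.57
bed_home [534.1 245.9  42.3] [282. 207.] 0.91
roller [530.7 245.1  62.2] [282. 208.] 0.67
key_yellow_top [ 467.1 -300.5   70. ] [466. 234.] 0.54
key_blue_top [ 586.  -319.8   67.1] [472. 195.] 0.46
key_red_top [ 531.2 -310.5   64.3] [469. 213.] 0.65
key_green_top [ 538.6 -246.6   66.5] [447. 210.] 0.61
key_white_top [ 592.8 -255.8   67.2] [450. 192.] 0.39
key_black_top [ 477.6 -238.1   68.4] [445. 230.] 0.48
frit_jar [753.5 249.7   1.7] [285. 139.] 0.75
glue_bottle [ 773.2 -212.2   -1.4] [430. 138.] 0.76
glue_bottle [768.7  79.2   0.3] [339. 136.] 0.49
cup [554.7 543.6   0.8] [188. 199.] 0.75
card_box [305.4 325.5  -1.6] [255. 282.] 0.77
cutter [ 524.7 -103.6    1.3] [396. 215.] 0.7
spare_glass [766.8  79.5   3.1] [339. 137.] 0.53
spare_glass [533.8 244.7  43. ] [283. 207.] 0.49
brush [776.9 -77.5   3.8] [388. 135.] 0.8
scene [1011.5 -746.   715.9]
coaster_center [351.4  -0.8   8. ] [226. 221.] 0.81
coas
[... 828 characters left out ...]
[373. 151.] 0.72
cup [532.  245.4   0.4] [328. 193.] 0.21
card_box [305.8 321.1   2.8] [274. 165.] 0.73
cutter [ 527.1 -105.9    1.7] [261. 267.] 0.68
spare_glass [768.8  79.7   3.2] [387. 249.] 0.79
spare_glass [533.1 248.3  51. ] [329. 178.] 0.47
brush [785.5 -81.4   2.3] [369. 296.] 0.97
{'time_s': 1.7, 'joint_positions': array([-0.8,  0.4,  0. , -0. , -1.2, -0.3]), 'joint_vel': array([ 0.,  0., -0.,  0.,  0., -0.]), 'effort': array([  0. , -58.2,  29.3,   7. ,   0. ,  -0. ]), 'tcp_pos': array([ 292.9, -608.2,  226.6]), 'ee_rot': array([ 0. , -0.2,  1. , -0. ]), 'ft_force': array([ 0.2,  0.1, -0.4]), 'ft_torque': array([0. , 0.1, 0. ]), 'grasp_force': 0.0, 'finger_gap': 87.83090278796344}
```

```bash
python3 - <<'E'
import cv2
a=cv2.imread("pics/top0.png")[120:320,170:510]
cv2.imwrite("pics/c1.png",cv2.resize(a,None,fx=2.35,fy=2.35,interpolation=cv2.INTER_CUBIC))
E
```

```text
(no output)
```

View pics/c1.png

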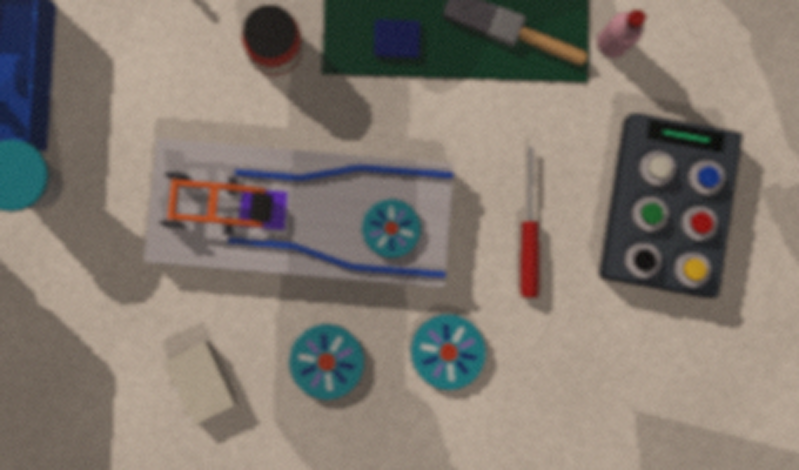

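The image shows the small coaster on the bed at full-picture pixel (336,216). The two larger look-alikes lie on the table at (361,269) and (308,274), so I choose the one on the bed. The roller is at (282,208) with something purple under it. The keys at (445–472,192–234) match the networks' reports.

```bash
python3 - <<'E'
from h import *
np.set_printoptions(precision=1,suppress=True)
s=snapshot("top"); f=200/np.tan(np.radians(s["fov_y"])/2)
R=np.array(s["R"]);t=np.array(s["t"])
v,u=np.mgrid[:400,:640]; d=s["depth"]
C=np.stack([(u-s["cx"])/f*d,(v-s["cy"])/f*d,d],-1); W=(C-t)@R
hsv=cv2.cvtColor(s["frame"],cv2.COLOR_RGB2HSV)
roi=(W[...,0]>400)&(W[...,0]<650)&(W[...,1]>0)&(W[...,1]<420)
blue=(abs(hsv[...,0].astype(int)-110)<9)&(hsv[...,1]>130)&roi&(W[...,2]>40)&(W[...,2]<60)
# plane-project pixel rays at z=48
def ray(u,v,z):
    D=np.stack([(u-s["cx"])/f,(v-s["cy"])/f,np.ones_like(u,float)],-1)@R; o=-R.T@t
    return o+D*((z-o[2])/D[...,2])[...,None]
b=ray(u[blue],v[blue],48.); print(len(b))
n,lab,st,ce=cv2.connectedComponentsWithStats(blue.astype(np.uint8))
for i in range(1,n):
    if st[i,4]<15: continue
    m=lab==i; p=ray(u[m],v[m],48.); print(st[i],ce[i])
    for lo in range(20,320,20):
        q=p[(p[:,1]>=lo)&(p[:,1]<lo+20)]
        if len(q): print("  y",q[:,1].mean().round(0),"x",q[:,0].mean().round(1))
bed=(W[...,2]>33)&(W[...,2]<50)&roi
k,l2,s2,_=cv2.connectedComponentsWithStats(bed.astype(np.uint8)); j=1+s2[1:,4].argmax()
m=l2==j; q=ray(u[m],v[m],40.)[:,:2].astype(np.float32); print("bed rect",cv2.minAreaRect(q))
teal=(abs(hsv[...,0].astype(int)-92)<9)&(hsv[...,1]>110)&roi
cc=np.argwhere(teal)[:,::-1].astype(np.float32)
(x,y),r=cv2.minEnclosingCircle(cc);print(x,y,r,ray(np.array([x]),np.array([y]),52.))
pur=(hsv[...,0]>122)&(hsv[...,0]<150)&(hsv[...,1]>90)&roi
p=W[pur];print("purple",len(p),p.min(0),p.max(0),np.median(p,0))
# box
r2=(W[...,0]>380)&(W[...,0]<720)&(W[...,1]<-170)&(W[...,1]>-420)&(W[...,2]>38)&(W[...,2]<75)
print("box",cv2.minAreaRect(ray(u[r2],v[r2],45.)[:,:2].astype(np.float32)))
a=s["frame"][170:260,220:370,::-1];cv2.imwrite("pics/c2.png",cv2.resize(a,None,fx=5,fy=5,interpolation=cv2.INTER_CUBIC))
E
```

```text
255
[271 191  91   5 127] [316.  193.1]
  y 31.0 x 581.6
  y 50.0 x 582.5
  y 70.0 x 583.6
  y 90.0 x 584.4
  y 108.0 x 585.8
  y 132.0 x 585.2
  y 151.0 x 581.4
  y 170.0 x 577.6
  y 190.0 x 573.5
  y 210.0 x 571.7
  y 229.0 x 572.9
  y 252.0 x 573.8
  y 268.0 x 574.9
  y 281.0 x 575.6
[277 223  32   7  43] [291.9 224.7]
  y 172.0 x 471.9
  y 190.0 x 478.0
  y 211.0 x 484.2
  y 229.0 x 485.2
  y 250.0 x 486.0
[310 230  48   8  63] [334.6 234.2]
  y 31.0 x 453.6
  y 49.0 x 454.8
  y 71.0 x 455.8
  y 89.0 x 457.0
  y 111.0 x 457.6
  y 129.0 x 459.4
  y 149.0 x 464.6
  y 160.0 x 467.7
bed rect ((527.6959228515625, 202.2092742919922), (385.5400390625, 160.02499389648438), 86.78739166259766)
241.5 217.5 135.75172424316406 [[498.9 365.4  52. ]]
purple 207 [418.7 127.3  33.8] [ 554.   278.  1367.7] [528.9 234.2  41.1]
box ((551.5377197265625, -278.498046875), (150.4026641845703, 219.19143676757812), 80.7863540649414)
```

View pics/c2.png

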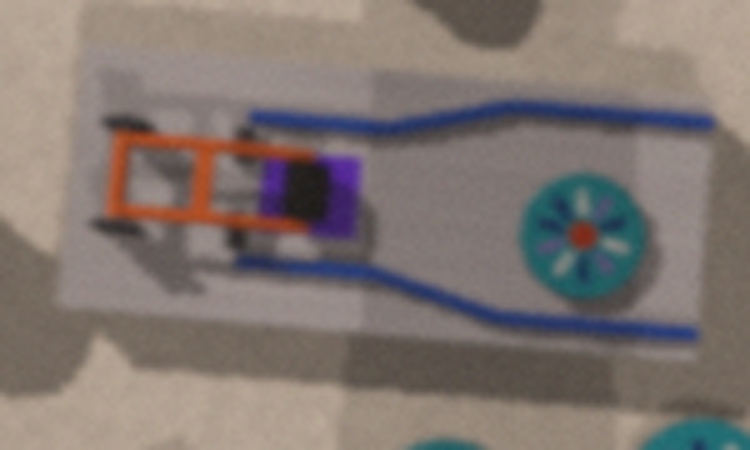

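The close crop confirms one small petal coaster between the wide rails. The purple patch lies flush at z≈41, so it is just a window in the bed. Bed push direction is 86.8° and home is about (530.3, 249.5).

```bash
cat >> h.py <<'E'
from scipy.spatial.transform import Rotation as Ro
A=np.radians(86.8); D=np.array([np.cos(A),np.sin(A),0]); N=np.array([-D[1],D[0],0]); H=np.array([530.3,249.5,46])
def bed(x,y,z): return H*[1,1,0]+D*x+N*y+[0,0,z]
def go(P,ydir=None):
    o=observe(); q=o["ee_rot"]; T=Ro.from_quat([q[1],q[2],q[3],q[0]]).as_matrix()
    d=T.T@(np.array(P)-o["tcp_pos"]); sp=None
    if ydir is not None:
        v=T.T@ydir; sp=(np.degrees(np.arctan2(-v[0],v[1]))+90)%180-90
    print("t",round(o["time_s"],2),"tcp",o["tcp_pos"].round(1),"shift mm",d.round(1),"spin",sp,"F",o["ft_force"].round(1),"bed xy",((o["tcp_pos"]-H)@D).round(1),((o["tcp_pos"]-H)@N).round(1),"gap",round(o["finger_gap"],1),"tilt",T[2].round(3),"q6",o["joint_positions"][5].round(2))
E
python3 -c "
from h import *
go(bed(-232,10,227),N)"
```

```text
t 1.75 tcp [ 292.8 -608.1  226.5] shift mm [-4.651e+02  4.714e+02 -4.000e-01] spin -61.08544578277871 F [0.6 0.3 0.4] bed xy -869.5 189.2 gap 87.5 tilt [ 0.  0. -1.] q6 -0.29
```

```bash

python3 -m handwheel '[[[-0.029,0.029,0,0,0.024],[-0.058,0.058,0,0,0.024],[-0.087,0.088,0,0,0.024],[-0.116,0.117,0,0,0.024],[-0.145,0.147,0,0,0.024]]]'
python3 -m handwheel '[[[-0.029,0.029,0,0,0.024],[-0.058,0.058,0,0,0.024],[-0.087,0.088,0,0,0.024],[-0.116,0.117,0,0,0.024],[-0.145,0.147,0,0,0.024]]]'
python3 -m handwheel '[[[-0.029,0.029,0,0,0.024],[-0.058,0.058,0,0,0.024],[-0.087,0.088,0,0,0.024],[-0.116,0.117,0,0,0.024],[-0.145,0.147,0,0,0.024]]]'
python3 -m handwheel '[[[-0.015,0.015,0,-7,0.024],[-0.03,0.03,0,-14,0.024],[-0.03,0.03,0,-21,0.024],[-0.03,0.03,0,-28,0.024],[-0.03,0.03,0,-35,0.024]]]'
python3 -m handwheel '[[[0,0,0,-7,0.024],[0,0,0,-14,0.024],[0,0,0,-21,0.024],[0,0,0,-26.1,0.024],[0,0,0,-26.1,0.024]]]'
python3 -c "
from h import *
go(bed(-232,10,100),N)"
```

```text
time_s: 2.17
tcp_pos: [359.8, -411.3, 226.5]
ee_rot: [0.0, -0.222, 0.975, -0.0]
ft_force: [2.1, 0.6, 0.5]
finger_gap: 59.6
grasp_force: 0.0
time_s: 2.58
tcp_pos: [426.8, -215.7, 227.0]
ee_rot: [0.001, -0.222, 0.975, -0.0]
ft_force: [1.4, 0.4, -0.3]
finger_gap: 27.3
grasp_force: 0.0
time_s: 3.0
tcp_pos: [493.7, -20.1, 227.1]
ee_rot: [0.001, -0.223, 0.975, 0.0]
ft_force: [1.6, -1.2, 0.6]
finger_gap: 23.9
grasp_force: 0.0
time_s: 3.42
tcp_pos: [507.5, 18.5, 226.5]
ee_rot: [-0.0, -0.509, 0.861, 0.0]
ft_force: [0.9, 0.7, -0.7]
finger_gap: 23.9
grasp_force: 0.0
time_s: 3.83
tcp_pos: [507.4, 17.8, 226.7]
ee_rot: [0.0, -0.689, 0.725, -0.0]
ft_force: [1.0, -0.1, 1.0]
finger_gap: 23.8
grasp_force: 0.0
t 3.83 tcp [507.4  17.8 226.7] shift mm [-6.000e-01  1.000e-01  1.267e+02] spin 0.24754770376856072 F [ 1.  -0.1  1. ] bed xy -232.6 9.9 gap 23.8 tilt [-0. -0. -1.] q6 -0.47
```

```bash

python3 -m handwheel '[[[0,0,0.04,0,0.024],[0,0,0.08,0,0.024],[0,0,0.12,0,0.024],[0,0,0.15,0,0.024],[0,0,0.15,0,0.024]]]'
python3 -m handwheel '[[[0,0,0.015,0,0.024],[0,0,0.026,0,0.024],[0,0,0.0315,0,0.024],[0,0,0.0315,0,0.024],[0,0,0.0315,0,0.024]]]'
python3 - <<'E'
from h import *
go(bed(-232,10,45))
s=snapshot("top");save(s,"t2.png")
for s in(s,snapshot("scene")):
    for d in tip_of("coaster_center",s)[:3]:
        P=w(d["centre"],s);print(P.round(1),d["confidence"],((P-H)@D).round(1),((P-H)@N).round(1))
E
```

```text
time_s: 4.25
tcp_pos: [503.3, 16.4, 71.2]
ee_rot: [-0.004, -0.686, 0.728, 0.002]
ft_force: [-1.8, -1.1, -0.1]
finger_gap: 23.8
grasp_force: 0.0
time_s: 4.67
tcp_pos: [508.1, 18.0, 46.2]
ee_rot: [0.0, -0.687, 0.727, -0.0]
ft_force: [0.7, -0.3, -0.4]
finger_gap: 24.0
grasp_force: 0.0
t 4.67 tcp [508.1  18.   46.2] shift mm [-0.4  0.8  1.2] spin None F [ 0.7 -0.3 -0.4] bed xy -232.4 9.2 gap 24.0 tilt [-0.    -0.001 -1.   ] q6 -0.48
[355.4   0.4   6.1] 0.96 -258.5 160.8
[5.353e+02 2.469e+02 3.000e-01] 0.74 -2.3 -5.1
[ 3.551e+02 -3.000e-01  8.700e+00] 0.88 -259.2 161.0
[510.   84.   48.2] 0.54 -166.4 11.0
[338.9 162.3  11.3] 0.52 -97.7 186.2
```

```bash

python3 -m handwheel '[[[-0.008,0,0,0,0.024],[-0.014,0,0,0,0.024],[-0.020,-0.001,0,0,0.024],[-0.027,-0.002,0,0,0.024],[-0.034,-0.003,0,0,0.024]]]'
python3 -m handwheel '[[[-0.008,-0.0015,0,0,0.024],[-0.016,-0.003,0,0,0.024],[-0.024,-0.0045,0,0,0.024],[-0.032,-0.006,0,0,0.024],[-0.040,-0.007,0,0,0.024]]]'
python3 -m handwheel '[[[-0.006,0,0,0,0.024],[-0.012,0,0,0,0.024],[-0.018,0,0,0,0.024],[-0.024,0,0,0,0.024],[-0.03,0,0,0,0.024]]]'
python3 - <<'E'
from h import *
go(bed(-46,0,45))
s=snapshot("top");save(s,"t3.png");cv2.imwrite("pics/c3.png",cv2.resize(s["frame"][150:260,220:370,::-1],None,fx=4,fy=4))
E
```

```text
time_s: 5.28
tcp_pos: [512.4, 52.4, 45.1]
ee_rot: [-0.0, -0.687, 0.726, -0.0]
ft_force: [0.3, 0.3, 0.1]
finger_gap: 23.9
grasp_force: 0.3
time_s: 5.7
tcp_pos: [521.8, 92.1, 45.0]
ee_rot: [0.0, -0.687, 0.726, -0.0]
ft_force: [0.0, -0.4, 0.7]
finger_gap: 23.9
grasp_force: 0.3
time_s: 6.12
tcp_pos: [523.1, 121.6, 45.1]
ee_rot: [-0.0, -0.687, 0.727, 0.0]
ft_force: [0.1, 0.1, -1.1]
finger_gap: 24.2
grasp_force: 0.3
t 6.12 tcp [523.1 121.6  45.1] shift mm [-82.1  -0.1   0.1] spin None F [ 0.1  0.1 -1.1] bed xy -128.1 0.1 gap 24.2 tilt [ 0.  0. -1.] q6 -0.65
```

View pics/c3.png

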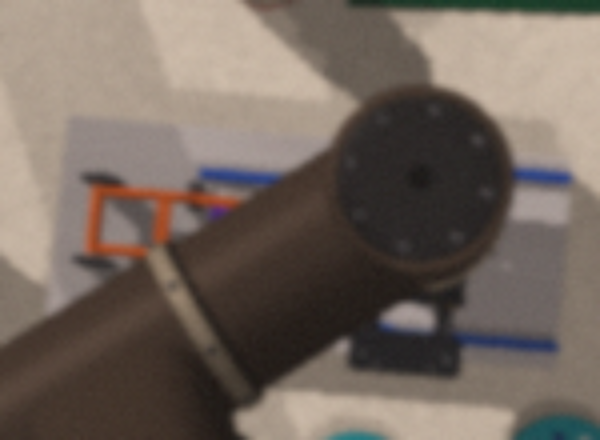

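The arm hides the coaster from above, but nothing is left behind on the open end, so it is travelling with the fingers. I'll push on and watch the force.

```bash

python3 -m handwheel '[[[-0.006,0,0,0,0.024],[-0.012,0,0,0,0.024],[-0.018,0,0,0,0.024],[-0.024,0,0,0,0.024],[-0.03,0,0,0,0.024]]]' | grep -E 'tcp|ft'
python3 -m handwheel '[[[-0.006,0,0,0,0.024],[-0.012,0,0,0,0.024],[-0.018,0,0,0,0.024],[-0.024,0,0,0,0.024],[-0.03,0,0,0,0.024]]]' | grep -E 'tcp|ft'
python3 -m handwheel '[[[-0.003,0,0,0,0.024],[-0.006,0,0,0,0.024],[-0.009,0,0,0,0.024],[-0.012,0,0,0,0.024],[-0.015,0,0,0,0.024]]]' | grep -E 'tcp|ft'
python3 - <<'E'
from h import *
go(bed(-46,0,45))
s=snapshot("scene");save(s,"s3.png");cv2.imwrite("pics/c4.png",cv2.resize(s["frame"][130:230,250:400,::-1],None,fx=5,fy=5,interpolation=cv2.INTER_CUBIC))
E
```

```text
tcp_pos: [524.8, 151.6, 45.1]
ft_force: [-0.1, -0.9, -0.2]
tcp_pos: [526.3, 181.4, 45.0]
ft_force: [-0.3, -3.0, 0.9]
tcp_pos: [527.3, 196.2, 45.0]
ft_force: [-0.3, -3.0, 0.2]
t 7.42 tcp [527.3 196.2  45. ] shift mm [-7.4 -0.1  0. ] spin None F [-0.3 -3.   0.2] bed xy -53.4 0.1 gap 24.2 tilt [ 0.  0. -1.] q6 -0.76
```

View pics/c4.png

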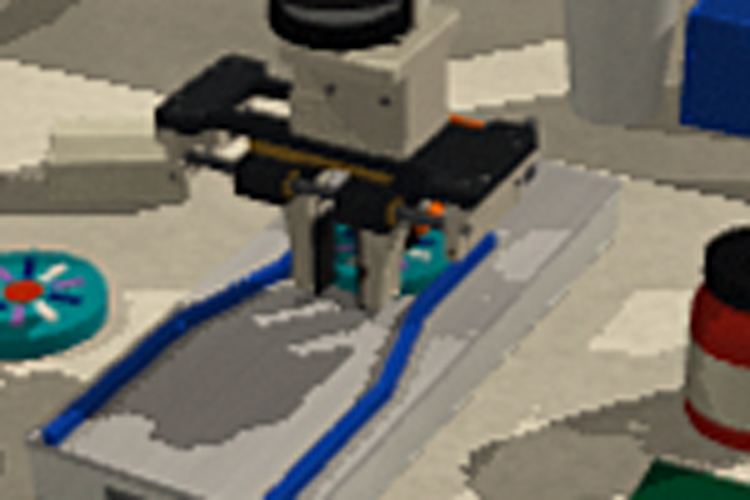

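The coaster sits ahead of both fingers, around crop pixel (390,260), and is under the roller. I'll creep to the stops.

```bash

python3 -m handwheel '[[[-0.001,0,0,0,0.024],[-0.002,0,0,0,0.024],[-0.003,0,0,0,0.024],[-0.004,0,0,0,0.024],[-0.005,0,0,0,0.024]]]' | grep -E 'tcp|ft'
python3 -m handwheel '[[[-0.0005,0,0,0,0.024],[-0.001,0,0,0,0.024],[-0.0015,0,0,0,0.024],[-0.002,0,0,0,0.024],[-0.002,0,0,0,0.024]]]' | grep -E 'tcp|ft'
python3 -c "
from h import *
go(bed(-46,0,45))"
```

```text
tcp_pos: [527.6, 200.9, 45.1]
ft_force: [-1.0, -2.9, 0.6]
tcp_pos: [527.3, 202.0, 45.0]
ft_force: [-0.2, -5.3, 1.2]
t 8.3 tcp [527.3 202.   45. ] shift mm [-1.5 -0.3 -0. ] spin None F [-0.2 -5.3  1.2] bed xy -47.5 0.3 gap 23.7 tilt [ 0.001  0.001 -1.   ] q6 -0.77
```

```bash

python3 -m handwheel '[[[-0.0005,0,0,0,0.024],[-0.001,0,0,0,0.024],[-0.001,0,0,0,0.024]]]' | grep -E 'tcp|ft'
python3 -m handwheel '[[[-0.0005,0,0,0,0.024],[-0.001,0,0,0,0.024],[-0.001,0,0,0,0.024]]]' | grep -E 'tcp|ft'
```

```text
tcp_pos: [527.2, 202.3, 45.0]
ft_force: [-0.6, -9.9, 2.7]
tcp_pos: [526.9, 202.6, 44.9]
ft_force: [0.3, -10.7, 4.3]
```

The force is climbing with almost no motion, so it is at the stops. I'll back off and lift.

```bash

python3 -m handwheel '[[[0.01,0,0,0,0.024],[0.03,0,0,0,0.024],[0.05,0,0,0,0.024],[0.06,0,-0.03,0,0.024],[0.06,0,-0.06,0,0.024]]]' | grep -E 'tcp|ft'
python3 -m handwheel '[[[0.03,0,-0.04,0,0],[0.07,0,-0.05,0,0],[0.11,0,-0.05,0,0],[0.15,0,-0.05,0,0],[0.19,0,-0.05,0,0]]]' | grep -E 'tcp|ft'
python3 -m handwheel '[[[0.04,0,0,0,0],[0.08,0,0,0,0],[0.12,0,0,0,0],[0.16,0,0,0,0],[0.2,0,0,0,0]]]' | grep -E 'tcp|ft'
python3 - <<'E'
from h import *
s=snapshot("top");save(s,"t4.png");cv2.imwrite("pics/c5.png",cv2.resize(s["frame"][170:260,220:370,::-1],None,fx=5,fy=5,interpolation=cv2.INTER_CUBIC))
for s in(s,snapshot("scene")):
    for l in("coaster_center","roller"):
      for d in tip_of(l,s)[:3]:
        P=w(d["centre"],s);print(l,P.round(1),d["confidence"],((P-H)@D).round(1),((P-H)@N).round(1))
go([467.5,-302,100])
E
```

```text
tcp_pos: [523.2, 142.9, 104.4]
ft_force: [0.3, 0.3, 0.6]
tcp_pos: [514.5, -44.7, 156.3]
ft_force: [1.6, -0.0, -0.7]
tcp_pos: [503.3, -245.3, 155.7]
ft_force: [1.4, -0.2, 0.1]
coaster_center [337.6 159.8   9.8] 0.78 -100.3 187.4
coaster_center [356.7   1.5   6.6] 0.75 -257.3 159.5
coaster_center [532.4 251.1  48.6] 0.74 1.7 -2.0
roller [532.8 247.5  69. ] 0.46 -1.9 -2.6
coaster_center [335.8 162.2  11.8] 0.68 -98.0 189.3
coaster_center [530.4 246.8  46.8] 0.47 -2.7 -0.3
coaster_center [527.9 245.5  65.8] 0.27 -4.2 2.2
roller [527.2 247.6  68. ] 0.43 -2.1 3.0
roller [752.2 245.3  -1.8] 0.24 8.1 -221.8
roller [783.1 -82.5   5.5] 0.19 -317.3 -271.0
t 10.35 tcp [ 503.2 -242.9  155.2] shift mm [61.  32.4 55.1] spin None F [0.4 0.4 0.1] bed xy -493.1 -0.4 gap 0.4 tilt [-0.    -0.001 -1.   ] q6 0.04
```

View pics/c5.png

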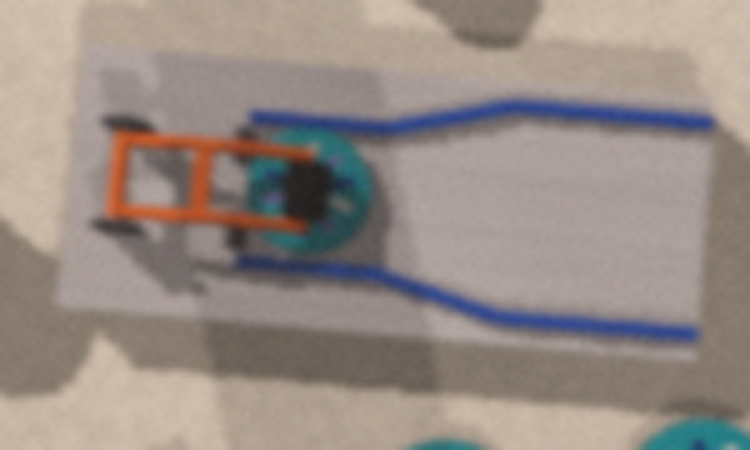

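The coaster looks seated at crop pixel (310,190), with the stops touching its left edge and the roller on top. I'll confirm this with a circle fit and refine the key positions by colour.

```bash
python3 - <<'E'
from h import *
import cv2
img=cv2.imread("pics/t4.png"); img0=cv2.imread("pics/top0.png")
s=snapshot("top");f=200/np.tan(np.radians(s["fov_y"])/2);R=np.array(s["R"]);o=-R.T@np.array(s["t"])
def ray(uv,z):
    d=np.c_[(uv-[s["cx"],s["cy"]])/f,np.ones(len(uv))]@R; return o+d*((z-o[2])/d[:,2])[:,None]
h=cv2.cvtColor(img,cv2.COLOR_BGR2HSV).astype(int)
v,u=np.nonzero((abs(h[...,0]-90)<10)&(h[...,1]>90));k=(u>260)&(u<305)&(v>190)&(v<225)
P=ray(np.c_[u,v][k],52.); x=(P-H)@D; y=(P-H)@N
print("coaster ext x",np.percentile(x,[0,1,99,100]).round(1),"y",np.percentile(y,[0,1,99,100]).round(1), len(x))
h=cv2.cvtColor(img0,cv2.COLOR_BGR2HSV).astype(int)
G={"yellow":(467.5,-302,22),"blue":(586,-320.5,112),"red":(531,-311,178),"green":(540,-247,65)}
for n,(a,b,hue) in G.items():
    c=px([a,b,67],s); v,u=np.mgrid[:400,:640]; dh=abs(h[...,0]-hue); dh=np.minimum(dh,180-dh)
    m=(np.hypot(u-c[0],v-c[1])<9)&(dh<14)&(h[...,1]>110)
    print(n,m.sum(),ray(np.array([[u[m].mean(),v[m].mean()]]),67.).round(1))
E
```

```text
coaster ext x [-37.  -36.4  33.   33.6] y [-37.8 -37.3  32.8  33.3] 201
yellow 78 [[ 467.7 -300.1   67. ]]
blue 56 [[ 585.6 -318.3   67. ]]
red 73 [[ 527.2 -309.    67. ]]
green 46 [[ 536.7 -245.8   67. ]]
```

```bash

python3 -m handwheel '[[[0.03,0.016,0.02,0,0],[0.0595,0.032,0.045,0,0],[0.0595,0.032,0.07,0,0],[0.0595,0.032,0.075,0,0],[0.0595,0.032,0.075,0,0]]]' | grep -E 'tcp|ft'
python3 -c "
from h import *
go([467.5,-300.5,60])"
```

```text
tcp_pos: [467.0, -299.8, 78.8]
ft_force: [-0.2, 0.1, 0.7]
t 10.82 tcp [ 467.  -299.8   78.8] shift mm [ 0.6 -0.6 18.8] spin None F [-0.2  0.1  0.7] bed xy -552.0 32.5 gap 0.3 tilt [-0.001  0.003 -1.   ] q6 0.16
```

```bash

python3 -m handwheel '[[[0,0,0.008,0,0],[0,0,0.014,0,0],[0,0,0.0195,0,0],[0,0,0.0195,0,0],[0,0,0.0195,0,0]]]' | grep -E 'tcp|ft'
python3 -m handwheel '[[[0,0,0.0005,0,0],[0,0,0.0005,0,0]]]' | grep -E 'tcp|ft'
```

```text
tcp_pos: [469.5, -300.5, 61.6]
ft_force: [1.8, 3.0, 5.1]
tcp_pos: [469.5, -300.6, 61.3]
ft_force: [1.8, 4.2, 5.8]
```

Yellow is fully down (5.1 to 5.8 N at z 61.3). I'll lift and move to blue.

```bash

python3 -m handwheel '[[[0,0,-0.015,0,0],[0,0,-0.03,0,0],[0.004,-0.04,-0.03,0,0],[0.008,-0.08,-0.03,0,0],[0.0123,-0.119,-0.03,0,0]]]' | grep -E 'tcp|ft'
python3 -m handwheel '[[[0,0,0.005,0,0],[0,0,0.01,0,0],[0,0,0.01,0,0]]]' | grep -E 'tcp|ft'
python3 -c "
from h import *
go([585.8,-319.5,60])"
```

```text
tcp_pos: [587.8, -319.9, 91.5]
ft_force: [0.5, -0.1, 0.4]
tcp_pos: [584.7, -319.1, 78.2]
ft_force: [-0.4, -0.1, -0.3]
t 12.07 tcp [ 584.7 -319.1   78.2] shift mm [ 0.4 -1.2 18.2] spin None F [-0.4 -0.1 -0.3] bed xy -564.6 -86.0 gap 0.3 tilt [-0.001  0.003 -1.   ] q6 0.15
```

```bash

python3 -m handwheel '[[[0,0,0.008,0,0],[0,0,0.014,0,0],[0,0,0.0205,0,0],[0,0,0.0205,0,0],[0,0,0.0205,0,0]]]' | grep -E 'tcp|ft'
```

```text
tcp_pos: [585.2, -319.8, 61.2]
ft_force: [-4.4, 4.4, 12.3]
```

Blue has bottomed out (12 N). Next is red.

```bash

python3 -m handwheel '[[[0,0,0,0,0],[0,0,-0.015,0,0],[0,0,-0.03,0,0],[-0.003,0.028,-0.03,0,0],[-0.0063,0.0574,-0.03,0,0]]]' | grep -E 'tcp|ft'
python3 -m handwheel '[[[0,0,0.005,0,0],[0,0,0.01,0,0],[0,0,0.01,0,0]]]' | grep -E 'tcp|ft'
python3 -c "
from h import *
go([529,-310,60])"
```

```text
tcp_pos: [529.1, -310.5, 90.0]
ft_force: [-1.2, 1.0, -0.5]
tcp_pos: [528.2, -310.4, 78.9]
ft_force: [0.3, -0.1, -0.5]
t 13.15 tcp [ 528.2 -310.4   78.9] shift mm [-0.4 -0.8 18.8] spin None F [ 0.3 -0.1 -0.5] bed xy -559.1 -29.1 gap 0.6 tilt [-0.     0.001 -1.   ] q6 0.16
```

```bash

python3 -m handwheel '[[[0,0,0.008,0,0],[0,0,0.014,0,0],[0,0,0.0205,0,0],[0,0,0.0205,0,0],[0,0,0.0205,0,0]]]' | grep -E 'tcp|ft'
```

```text
tcp_pos: [529.8, -310.7, 61.0]
ft_force: [-6.2, 4.2, 22.1]
```

Red has bottomed out. Next is green.

```bash

python3 -m handwheel '[[[0,0,0,0,0],[0,0,-0.015,0,0],[0,0,-0.03,0,0],[-0.032,-0.003,-0.03,0,0],[-0.064,-0.006,-0.03,0,0]]]' | grep -E 'tcp|ft'
python3 -m handwheel '[[[0,0,0.005,0,0],[0,0,0.01,0,0],[0,0,0.01,0,0]]]' | grep -E 'tcp|ft'
python3 -c "
from h import *
go([538.5,-246.5,60])"
```

```text
tcp_pos: [538.8, -247.3, 88.9]
ft_force: [1.1, 0.4, -0.3]
tcp_pos: [537.7, -246.5, 77.3]
ft_force: [-0.8, 0.4, -0.2]
t 14.23 tcp [ 537.7 -246.5   77.3] shift mm [-0.1 -0.8 17.3] spin None F [-0.8  0.4 -0.2] bed xy -494.8 -35.1 gap 0.3 tilt [-0.     0.002 -1.   ] q6 0.05
```

```bash

python3 -m handwheel '[[[0,0,0.008,0,0],[0,0,0.014,0,0],[0,0,0.019,0,0],[0,0,0.019,0,0],[0,0,0.019,0,0]]]' | grep -E 'tcp|ft'
```

```text
tcp_pos: [538.5, -247.6, 61.1]
ft_force: [-3.4, 3.5, 14.9]
```

Green has bottomed out. I'll lift clear and check before handing in.

```bash

python3 -m handwheel '[[[0,0,0,0,0],[0,0,-0.02,0,0],[0,0,-0.05,0,0],[0,0,-0.09,0,0],[0,0,-0.09,0,0]]]' | grep -E 'tcp|ft'
python3 -m handwheel '[[[0,0,0,0,0],[0,0,0,0,0],[0,0,0,0,0],[0,0,0,0,0]]]' | grep -E 'tcp|ft'
python3 - <<'E'
from h import *
s=snapshot("scene");save(s,"s5.png")
E
```

```text
tcp_pos: [541.9, -248.8, 157.0]
ft_force: [0.9, -0.2, 1.7]
tcp_pos: [537.5, -246.9, 148.6]
ft_force: [-0.6, -0.5, 0.2]
```

View pics/s5.png

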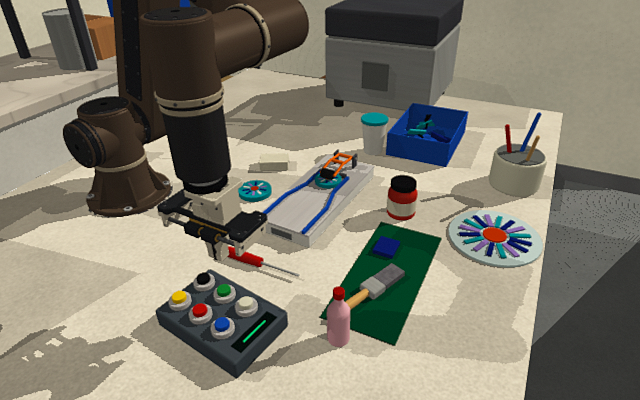

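The picture shows all six keys up at (180–247,280–326), the coaster under the roller at (330,180), and the bystanders in place.

```bash
python3 -c "
from station import *
print(job_done())"
```

```text
the job is handed in; nothing more can be done
None
```

I handed the job in: the small teal coaster is home against the stops under the roller, and I pressed yellow, blue, red and green in that order, each fully down and let up again; no verdict came back.

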